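Go-gauge check of a dough sheeter's roller gap

TASK

Check the roller gap of the dough sheeter: push the green go gauge, lying flat on the infeed tray, nose first and straight through the window in the blue guard, until the guard's front face stands over the black band on the blade (best at the middle of the band). Leave it lying there, and leave the red gauge where it is on the board.

Things in the scene. Friction and masses are not known exactly. Their poses are not given: they have to be found in the camera images.
- green_gauge: green go gauge, loose, 0.25 kg: flat steel blade 170 long, 40 wide, 6 mm thick, lying flat, with an upright green grip block on it, 60 along the blade, 20 across, 44 mm high. Origin: underside, below the grip block's centre. x: along the blade, nose at +140 mm, tail at -30 mm; z up. Black band across the blade, x = 80 to 100 mm.
- red_gauge: red no-go gauge, loose, 0.25 kg: flat steel blade 170 long, 40 wide, 12 mm thick, lying flat, with an upright red grip block on it, 60 along the blade, 20 across, 44 mm high. Origin: underside, below the grip block's centre. x: along the blade, nose at +140 mm, tail at -30 mm; z up. Black band across the blade, x = 80 to 100 mm. Too thick for the gap.
- green_gauge_band (a point): point on the green gauge's underside below the middle of the black band (gauge x = +90 mm, y = 0); axes as the gauge
- green_gauge_nose (a point): point on the green gauge's underside at the middle of the nose edge (gauge x = +140 mm, y = 0); axes as the gauge
- sheeter: fixed white bench dough sheeter, 280 wide, 190 mm high. Origin: on the table below the window. x: level, into the machine (the way the gauge goes in); y: along the roller; z: up. Flat aluminium infeed tray, top 70 mm above the table, from x = -160 mm to the guard and on beneath the roller, 210 wide, side rims 7 mm high; a blue line along its middle leads to the window.
- window (a point): point on the guard's front face at the tray's top surface, mid-window; axes as the sheeter. The blue guard is 6 thick, 45 mm high above the tray; its window, at tray level, is 60 wide (y = -30 to +30) and 14 mm high, with a white mark above its middle. Behind, the steel roller leaves a 9.5 mm gap above the bed, narrowest at x = 45 mm; closed at x = 85 mm.
- board: fixed white cutting board 240 x 250 x 8 mm on the table, on which the two gauges lie side by side; origin at the centre of its underside, x along the 240 mm side

How it is judged:
By the outcome, as a careful person would: the job done as asked, in the order asked, and still so for the second after the job is handed in, with the robot touching nothing.
It also fails if it takes over 42 s, if anything falls off the work surface, if the arm or the gripper's body presses on something with over 40 N, if the wrist force passes 120 N, or if a joint passes its speed limit or range.

ROBOT

A 6-joint arm with a two-finger parallel gripper is mounted at the origin on the work surface. World frame = base frame: x ahead of the robot, y to its left, z up, the work surface at z = 0. Lengths are in m, angles in rad, forces in N, time in s.
With the tool pointing down it reaches from about 0.375 to 0.9 m from the base axis. Payload 3.1 kg.
Tool frame: the origin (TCP) lies midway between the tips of the shut fingers; the grasp point (between the pads) lies robot.hold_point_z behind it (robot.hold_point_z is the distance from the TCP to the grasp point, in m); z points along the fingers, y is the line along which they close (so a half turn about z gives the same grasp; the last joint's range is limited). The gripper opens to 85 mm and grips with 20 to 120 N. Pads are 22 mm wide; open, the fingers measure 114 mm over their backs; the gripper's body (76 mm by 85 mm) begins 54 mm behind the grasp point. The pads swing forward as they close: fully open they stand 13 mm farther back than shut.
Start: joints at [-1.321, 0.527, 1.433, -0, 1.181, -0.178], TCP at [0.26, -0.568, 0.231] pointing down, gripper open.
Joint ranges: [-3.08, 3.08], [-0.75, 2.2], [0.22, 2.44], [-1.43, 4.57], [0, 2.65], [-2.85, 2.85]. Speed limits (rad/s): [2.79, 2.79, 3.14, 3.14, 3.14, 3.14].

INTERFACE

Orientations are given as a 3x3 rotation matrix whose columns are the frame's x, y, z axes.
In Python, from workcell import get_obs, imaging, order, robot gives the robot as it stands.
- The arm moves only by the shell command python3 -m creep 'ROWS' [FORCE]. ROWS is JSON, a list of rows, each an object of numbers: "hand": the closure, from 0 (fully open) to 1 (shut); "tx", "ty", "tz": the shift along the tool's x, y, z in mm; "wx", "wy", "wz": the turn, a rotation vector about the tool's x, y, z in degrees. A call has 1 to 20 rows; each row shifts and turns the commanded pose from where the row before left it, along the tool's axes as they then stand; what a row does not reach is not made up. A row lasts 1/12 s, in which the tool goes at most 41.7 mm and 7.16 degrees, less where a joint would pass 70% of its speed; a pose out of reach is approached as far as the arm can. A call with a gripper value outside its range is refused whole. The fingers move at their own pace and stop on an object; FORCE is the grip in N (left out, the last holds). Time passes only in rows, so rows that do not move let the fingers close. It gives the time, the measured TCP pose, the force, the opening and the grip force at its end, in the units of the state.
- get_obs(): the state, without advancing time (a new reading comes with each control period).
- imaging.grab_frame(name): name is "side" or "top"; returns a dict with "image" (400x640x3 uint8, red, green, blue), "z_map" (400x640 float32, m along the optical axis (not along the pixel's ray), 0 where there is no reading), "camera_matrix" (3x3 intrinsics, pixels), "xyz" and "orientation" of the camera in the world. Camera axes: x right, y down, z forward; pixel columns grow to the right and rows downward; lengths in m; the calibration is good to about 2 mm. A picture is of the moment at which its call begins.
- order.hand_in(): hands the job in; it is judged then, once.
The state is a dict: "t": time; "joint_positions": joint angles; "joint_velocities": joint speeds; "joint_torque": joint torques, N m; "position": TCP position; "tcp_rot": TCP orientation; "wrist_force": force on the tool from outside, world axes, zero at the start; "wrist_torque": the same for the moment, N m; "finger_gap": finger opening in m; "finger_force": force on a finger pad.
Only numpy, scipy, OpenCV 4.12 (cv2) and the standard library are available. Lean on these libraries where they do the work, as an engineer would, in place of code of your own. Each camera call takes 0.05 s, during which the arm holds its last target. There are 200 camera calls.

## Working session

There is one attempt and no reset: what is moved stays moved. The work goes in short steps, Python scripts to look and compute and a shell command to move; the robot and the scene stay as the last step left them, time stands still between calls to the robot, and variables do not carry over. Pictures are saved under pics/ and viewed, at most 10 in all, crops included, and the job is handed in when it is done.

```bash
ls; mkdir -p pics; python3 - <<'E'
from workcell import get_obs, imaging, order, robot
import cv2,numpy as np
o=get_obs(); print(o['t'],o['position'],np.round(o['tcp_rot'],3),o['finger_gap'],robot.hold_point_z)
for n in('top','side'):
    f=imaging.grab_frame(n); np.savez(f'{n}0.npz',**f)
    cv2.imwrite(f'pics/{n}0.png',f['image'][...,::-1]); print(n,f['xyz'],np.round(f['orientation'],3),f['camera_matrix'])
E
```

```text
pics
0.0 [ 0.25973609 -0.56767858  0.23030927] [[ 0.909  0.416 -0.001]
 [ 0.416 -0.909  0.002]
 [ 0.    -0.002 -1.   ]] 0.08543318035492481 0.0187
top [ 0.46163507 -0.06821087  1.05512678] [[ 0.027 -0.998  0.062]
 [-0.999 -0.026  0.026]
 [-0.025 -0.063 -0.998]] [[443.60498557   0.         325.57846103]
 [  0.         443.60498557 193.93506049]
 [  0.           0.           1.        ]]
side [0.17311779 0.72960162 0.77641721] [[-0.9   -0.282  0.334]
 [-0.436  0.561 -0.704]
 [ 0.011 -0.779 -0.627]] [[492.1842317    0.         327.8665463 ]
 [  0.         492.1842317  198.63078326]
 [  0.           0.           1.        ]]
```

View pics/top0.png

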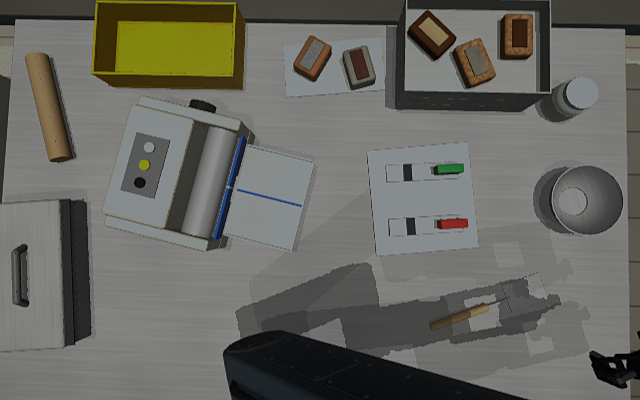

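View pics/side0.png

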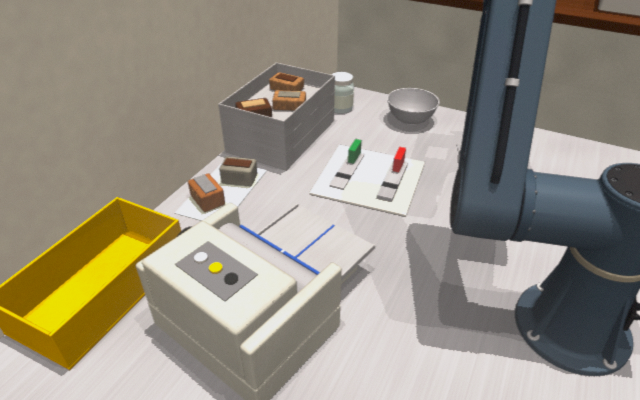

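The top view shows the green grip at about (450,169) with its nose to the left at (387,173). The red grip is at (452,223). The tray's blue line runs from (302,205) to (237,190), where it meets the blue guard. The insert direction is image-left and slightly up.

```bash
cat > h.py <<'E'
import numpy as np,cv2
def load(n): return dict(np.load(n))
def ray(f,uv,z):
    uv=np.atleast_2d(np.asarray(uv,float)); K=f['camera_matrix']
    d=np.c_[(uv[:,0]-K[0,2])/K[0,0],(uv[:,1]-K[1,2])/K[1,1],np.ones(len(uv))]@f['orientation'].T
    return f['xyz']+d*((z-f['xyz'][2])/d[:,2])[:,None]
def dep(f,mask):
    v,u=np.nonzero(mask&(f['z_map']>0)); K=f['camera_matrix']; z=f['z_map'][v,u]
    return np.c_[(u-K[0,2])/K[0,0]*z,(v-K[1,2])/K[1,1]*z,z]@f['orientation'].T+f['xyz']
def col(f,c):
    h=cv2.cvtColor(f['image'],cv2.COLOR_RGB2HSV); H,S,V=h[...,0].astype(int),h[...,1],h[...,2]
    return {'green':(abs(H-65)<20)&(S>120)&(V>40),'red':((H<8)|(H>172))&(S>170)&(V>60),'blue':(abs(H-110)<14)&(S>110)&(V>40),'black':(V<80)&(S<90)}[c]
def box(m,x0,y0,x1,y1):
    r=np.zeros_like(m); r[y0:y1,x0:x1]=m[y0:y1,x0:x1]; return r
def px(m): v,u=np.nonzero(m); return np.c_[u,v].astype(np.float32)
def rect(p):
    p=np.asarray(p)[:,:2].astype(np.float32)*1000; (c,s,a)=cv2.minAreaRect(p); b=cv2.boxPoints((c,s,a))
    e=max((b[1]-b[0],b[2]-b[1]),key=np.linalg.norm); return np.round(c,1),np.round(s,1),round(float(np.degrees(np.arctan2(e[1],e[0]))),2)
E
python3 - <<'E'
from h import *
f=load('top0.npz')
for c,b in(('green',(420,150,480,185)),('red',(420,205,480,240))):
    m=box(col(f,c),*b); P=dep(f,m); top=P[:,2]>np.percentile(P[:,2],90)-.008
    print(c,m.sum(),'z',np.percentile(P[:,2],[5,50,95]).round(4),'top',rect(P[top]))
for n,b in(('gband',(395,160,418,186)),('rband',(395,214,418,240))):
    m=box(col(f,'black'),*b); p=px(m); print(n,m.sum(),p.mean(0),rect(ray(f,p,.008+(.006 if n[0]=='g' else .012))))
# white/steel blade ends
m=box(col(f,'blue'),205,125,310,250)
P=dep(f,m); print('blue z',np.percentile(P[:,2],[2,10,30,50,70,90,98]).round(3))
line=box(m,246,180,310,212); p=px(line); q=ray(f,p,.070); print('line',line.sum(),rect(q),np.median(dep(f,line)[:,2]))
g=m&~box(m,246,180,310,212); p=px(g); Pg=dep(f,g); t=Pg[:,2]>.105; print('guardtop',t.sum(),rect(Pg[t]),np.median(Pg[t,2]))
l=cv2.fitLine(q[:,:2].astype(np.float32),cv2.DIST_HUBER,0,.001,.001).ravel(); print('linefit',l,np.degrees(np.arctan2(l[1],l[0])))
tray=dep(f,box(np.ones_like(m),255,160,290,185)); print('tray z',np.median(tray[:,2]),'board z',np.median(dep(f,box(np.ones_like(m),390,190,440,210))[:,2]))
s=load('side0.npz')
m=box(col(s,'blue'),230,200,340,280);P=dep(s,m);t=P[:,2]>.105;print('side guard',m.sum(),rect(P[t]));t=P[:,2]<.08;print('side line',rect(P[t]),np.median(P[t,2]))
m=box(col(s,'green'),340,130,370,170);P=dep(s,m);print('side green z',P[:,2].min(),P[:,2].max()); print('side green top',rect(P[P[:,2]>P[:,2].max()-.006]))
big=cv2.resize(f['image'][125:265,200:500,::-1],(800,373),interpolation=cv2.INTER_CUBIC); cv2.imwrite('pics/crop.png',big)
E
```

```text
green 225 z [0.0472 0.056  0.0594] top (array([ 589.6, -320.4]), array([17.6, 58.9]), -84.13)
red 219 z [0.0595 0.0623 0.0652] top (array([ 465.7, -328.4]), array([18. , 58.5]), -84.63)
gband 144 [407.24304 171.80556] (array([ 583. , -230.5]), array([37.9, 18.7]), 0.93)
rband 147 [410.4694 225.9796] (array([ 456.7, -239.5]), array([38.3, 19.4]), 5.6)
blue z [0.067 0.07  0.086 0.102 0.112 0.114 0.116]
line 98 (array([510. ,  74.2]), array([127.3,   3.8]), 77.07) 0.06910841784178756
guardtop 364 (array([530.8, 166.6]), array([  7.3, 231.1]), -12.6) 0.11270307136506896
linefit [0.22245869 0.9749421  0.50999683 0.07433669] 77.146515
tray z 0.06818567561621264 board z 0.006458846374984395
side guard 289 (array([546.6, 165.4]), array([  8.6, 202.1]), -12.71)
side line (array([512.3,  73.9]), array([123.4,   5.5]), 77.85) 0.07060053188771359
side green z 0.05280357510335143 0.062268773539363886
side green top (array([ 590.9, -316.6]), array([15.7, 57.5]), -84.67)
```

View pics/crop.png

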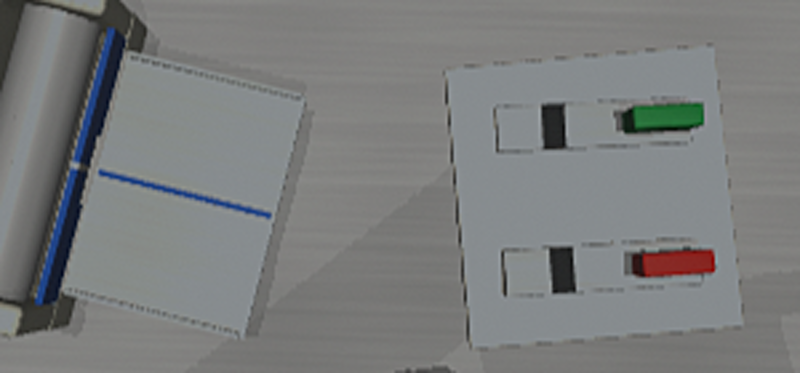

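The crop shows both gauges lying noses left, and the blue line running straight into the white mark at mid-window. Grip-to-band distance measures 90 mm and the heights match, so the numbers are good. I'll turn the tool to yaw 95.3°.

```bash
python3 -m creep '[{"wz":-5.9},{"wz":-5.9},{"wz":-5.9},{"wz":-5.9},{"wz":-5.9},{"wz":-5.9},{"wz":-5.9},{"wz":-5.9},{"wz":-5.9},{"wz":-5.9},{"wz":-5.9},{"wz":-5.8},{"hand":0}]'
cat > go.py <<'E'
import sys,numpy as np
from workcell import get_obs
o=get_obs();R=np.array(o['tcp_rot']);p=np.array(o['position'])*1000
t=np.array([float(a) for a in sys.argv[1:4]]);yaw=np.degrees(np.arctan2(R[1,0],R[0,0]))
print('t',round(o['t'],2),'p',p.round(1),'yaw',yaw.round(2),'z',R[:,2].round(4),'tool mm',(R.T@(t-p)).round(1),'wz',round(yaw-float(sys.argv[4]),2),'F',np.round(o['wrist_force'],1),'gap',round(o['finger_gap']*1000,1),'fF',o['finger_force'])
E
python3 go.py 590 -320 110 95.2
```

```text
t 0.1 p [ 259.7 -567.8  230.4] yaw 24.57 z [-5.0e-04  1.9e-03 -1.0e+00] tool mm [403.4 -87.8 120.7] wz -70.63 F [ 0.4  0.5 -0. ] gap 85.3 fF 0.0invalid input at $[0]: expected keys hand, tx, ty, tz, wx, wy, wz
```

```bash
python3 -m creep '[{"hand":0,"tx":0,"ty":0,"tz":0,"wx":0,"wy":0,"wz":-5.9},{"hand":0,"tx":0,"ty":0,"tz":0,"wx":0,"wy":0,"wz":-5.9},{"hand":0,"tx":0,"ty":0,"tz":0,"wx":0,"wy":0,"wz":-5.9},{"hand":0,"tx":0,"ty":0,"tz":0,"wx":0,"wy":0,"wz":-5.9},{"hand":0,"tx":0,"ty":0,"tz":0,"wx":0,"wy":0,"wz":-5.9},{"hand":0,"tx":0,"ty":0,"tz":0,"wx":0,"wy":0,"wz":-5.9},{"hand":0,"tx":0,"ty":0,"tz":0,"wx":0,"wy":0,"wz":-5.9},{"hand":0,"tx":0,"ty":0,"tz":0,"wx":0,"wy":0,"wz":-5.9},{"hand":0,"tx":0,"ty":0,"tz":0,"wx":0,"wy":0,"wz":-5.9},{"hand":0,"tx":0,"ty":0,"tz":0,"wx":0,"wy":0,"wz":-5.9},{"hand":0,"tx":0,"ty":0,"tz":0,"wx":0,"wy":0,"wz":-5.9},{"hand":0,"tx":0,"ty":0,"tz":0,"wx":0,"wy":0,"wz":-5.8},{"hand":0,"tx":0,"ty":0,"tz":0,"wx":0,"wy":0,"wz":0}]'
python3 go.py 590 -320 110 95.2
```

```text
t: 1.18
position: [0.2598, -0.568, 0.2307]
tcp_rot: [[-0.093, 0.996, -0.0], [0.996, 0.093, 0.001], [0.001, -0.0, -1.0]]
wrist_force: [0.6, -0.4, 0.2]
finger_gap: 0.0855
finger_force: 0.0
t 1.18 p [ 259.8 -568.   230.7] yaw 95.36 z [-3.0e-04  1.2e-03 -1.0e+00] tool mm [215.9 352.  120.9] wz 0.16 F [ 0.6 -0.4  0.2] gap 85.5 fF 0.0
```

```bash
python3 -m creep '[{"hand":0,"tx":15.4,"ty":25.1,"tz":0,"wx":0,"wy":0,"wz":0},{"hand":0,"tx":15.4,"ty":25.1,"tz":0,"wx":0,"wy":0,"wz":0},{"hand":0,"tx":15.4,"ty":25.1,"tz":0,"wx":0,"wy":0,"wz":0},{"hand":0,"tx":15.4,"ty":25.1,"tz":0,"wx":0,"wy":0,"wz":0},{"hand":0,"tx":15.4,"ty":25.1,"tz":0,"wx":0,"wy":0,"wz":0},{"hand":0,"tx":15.4,"ty":25.1,"tz":0,"wx":0,"wy":0,"wz":0},{"hand":0,"tx":15.4,"ty":25.1,"tz":0,"wx":0,"wy":0,"wz":0},{"hand":0,"tx":15.4,"ty":25.1,"tz":0,"wx":0,"wy":0,"wz":0},{"hand":0,"tx":15.4,"ty":25.1,"tz":0,"wx":0,"wy":0,"wz":0},{"hand":0,"tx":15.4,"ty":25.1,"tz":0,"wx":0,"wy":0,"wz":0},{"hand":0,"tx":15.4,"ty":25.1,"tz":0,"wx":0,"wy":0,"wz":0},{"hand":0,"tx":15.4,"ty":25.1,"tz":0,"wx":0,"wy":0,"wz":0},{"hand":0,"tx":15.4,"ty":25.1,"tz":0,"wx":0,"wy":0,"wz":0},{"hand":0,"tx":15.4,"ty":25.1,"tz":0,"wx":0,"wy":0,"wz":0},{"hand":0,"tx":0,"ty":0,"tz":30,"wx":0,"wy":0,"wz":0},{"hand":0,"tx":0,"ty":0,"tz":30,"wx":0,"wy":0,"wz":0},{"hand":0,"tx":0,"ty":0,"tz":30,"wx":0,"wy":0,"wz":0},{"hand":0,"tx":0,"ty":0,"tz":30,"wx":0,"wy":0,"wz":0},{"hand":0,"tx":0,"ty":0,"tz":0,"wx":0,"wy":0,"wz":0}]'
python3 go.py 590 -320 22 95.2
```

```text
t: 2.77
position: [0.5859, -0.3181, 0.1043]
tcp_rot: [[-0.089, 0.996, -0.011], [0.996, 0.09, 0.009], [0.01, -0.01, -1.0]]
wrist_force: [-1.6, 0.8, -1.0]
finger_gap: 0.0852
finger_force: 0.0
t 2.77 p [ 585.9 -318.1  104.3] yaw 95.13 z [-0.0111  0.0087 -0.9999] tool mm [-3.   4.7 82.2] wz -0.07 F [-1.6  0.8 -1. ] gap 85.2 fF 0.0
```

```bash
python3 -m creep '[{"hand":0,"tx":0,"ty":0,"tz":0,"wx":0,"wy":0,"wz":0},{"hand":0,"tx":0,"ty":0,"tz":0,"wx":0,"wy":0,"wz":0},{"hand":0,"tx":0,"ty":0,"tz":0,"wx":0,"wy":0,"wz":0}]' >/dev/null
python3 go.py 590 -320 22 95.2
```

```text
t 3.02 p [ 591.4 -322.6  113.8] yaw 95.22 z [ 0.0037 -0.0029 -1.    ] tool mm [ 3.  -1.5 91.8] wz 0.02 F [ 1.  -0.5 -0.1] gap 85.5 fF 0.0
```

```bash
python3 -m creep '[{"hand":0,"tx":0,"ty":0,"tz":15,"wx":0,"wy":0,"wz":0},{"hand":0,"tx":0,"ty":0,"tz":15,"wx":0,"wy":0,"wz":0},{"hand":0,"tx":0,"ty":0,"tz":15,"wx":0,"wy":0,"wz":0},{"hand":0,"tx":0,"ty":0,"tz":15,"wx":0,"wy":0,"wz":0},{"hand":0,"tx":0,"ty":0,"tz":10,"wx":0,"wy":0,"wz":0},{"hand":0,"tx":0,"ty":0,"tz":5,"wx":0,"wy":0,"wz":0},{"hand":0,"tx":0,"ty":0,"tz":0,"wx":0,"wy":0,"wz":0},{"hand":0,"tx":0,"ty":0,"tz":0,"wx":0,"wy":0,"wz":0},{"hand":0,"tx":0,"ty":0,"tz":0,"wx":0,"wy":0,"wz":0},{"hand":0,"tx":0,"ty":0,"tz":0,"wx":0,"wy":0,"wz":0}]' >/dev/null
python3 go.py 590 -320 22 95.2
```

```text
t 3.85 p [ 590.7 -321.9   37.5] yaw 95.27 z [ 0.0017 -0.0014 -1.    ] tool mm [ 2.  -0.5 15.5] wz 0.07 F [ 0.4 -0.4 -0.2] gap 85.2 fF 0.0
```

```bash
python3 -m creep '[{"hand":0,"tx":2,"ty":0,"tz":8,"wx":0,"wy":0,"wz":0},{"hand":0,"tx":0,"ty":0,"tz":6,"wx":0,"wy":0,"wz":0},{"hand":0,"tx":0,"ty":0,"tz":0,"wx":0,"wy":0,"wz":0},{"hand":0.4,"tx":0,"ty":0,"tz":0,"wx":0,"wy":0,"wz":0},{"hand":0.6,"tx":0,"ty":0,"tz":0,"wx":0,"wy":0,"wz":0},{"hand":0.7,"tx":0,"ty":0,"tz":0,"wx":0,"wy":0,"wz":0},{"hand":0.8,"tx":0,"ty":0,"tz":0,"wx":0,"wy":0,"wz":0},{"hand":1,"tx":0,"ty":0,"tz":0,"wx":0,"wy":0,"wz":0},{"hand":1,"tx":0,"ty":0,"tz":0,"wx":0,"wy":0,"wz":0},{"hand":1,"tx":0,"ty":0,"tz":0,"wx":0,"wy":0,"wz":0},{"hand":1,"tx":0,"ty":0,"tz":0,"wx":0,"wy":0,"wz":0}]' 40 
python3 go.py 590 -320 22 95.2
```

```text
t: 4.77
position: [0.5906, -0.3199, 0.0229]
tcp_rot: [[-0.092, 0.996, 0.002], [0.996, 0.092, -0.001], [-0.001, 0.002, -1.0]]
wrist_force: [1.8, -1.2, 1.2]
finger_gap: 0.0195
finger_force: 40.0
t 4.77 p [ 590.6 -319.9   22.9] yaw 95.26 z [ 0.0017 -0.001  -1.    ] tool mm [-0.1 -0.6  0.9] wz 0.06 F [ 1.8 -1.2  1.2] gap 19.5 fF 40.0424998998642
```

```bash
python3 -m creep '[{"hand":1,"tx":0,"ty":0,"tz":-8,"wx":0,"wy":0,"wz":0},{"hand":1,"tx":0,"ty":0,"tz":-16,"wx":0,"wy":0,"wz":0},{"hand":1,"tx":0,"ty":0,"tz":-24,"wx":0,"wy":0,"wz":0},{"hand":1,"tx":0,"ty":0,"tz":-24,"wx":0,"wy":0,"wz":0},{"hand":1,"tx":0,"ty":0,"tz":-24,"wx":0,"wy":0,"wz":0},{"hand":1,"tx":0,"ty":0,"tz":-24,"wx":0,"wy":0,"wz":0},{"hand":1,"tx":0,"ty":0,"tz":-12,"wx":0,"wy":0,"wz":0},{"hand":1,"tx":0,"ty":0,"tz":0,"wx":0,"wy":0,"wz":3},{"hand":1,"tx":0,"ty":0,"tz":0,"wx":0,"wy":0,"wz":3},{"hand":1,"tx":0,"ty":0,"tz":0,"wx":0,"wy":0,"wz":3},{"hand":1,"tx":0,"ty":0,"tz":0,"wx":0,"wy":0,"wz":3},{"hand":1,"tx":0,"ty":0,"tz":0,"wx":0,"wy":0,"wz":3},{"hand":1,"tx":0,"ty":0,"tz":0,"wx":0,"wy":0,"wz":3},{"hand":1,"tx":0,"ty":0,"tz":0,"wx":0,"wy":0,"wz":0},{"hand":1,"tx":0,"ty":0,"tz":0,"wx":0,"wy":0,"wz":0}]' >/dev/null
python3 go.py 497.2 17.4 150 77.3
```

```text
t 6.02 p [ 589.  -318.9  153.4] yaw 77.35 z [-0.0021  0.0013 -1.    ] tool mm [ 308.1 -163.2    4.1] wz 0.05 F [ 0.4  0.1 -2. ] gap 19.7 fF 39.383686780929565
```

```bash
python3 -m creep '[{"hand":1,"tx":10,"ty":-6,"tz":0,"wx":0,"wy":0,"wz":0},{"hand":1,"tx":22,"ty":-12,"tz":0,"wx":0,"wy":0,"wz":0},{"hand":1,"tx":22,"ty":-12,"tz":0,"wx":0,"wy":0,"wz":0},{"hand":1,"tx":22,"ty":-12,"tz":0,"wx":0,"wy":0,"wz":0},{"hand":1,"tx":22,"ty":-12,"tz":0,"wx":0,"wy":0,"wz":0},{"hand":1,"tx":22,"ty":-12,"tz":0,"wx":0,"wy":0,"wz":0},{"hand":1,"tx":22,"ty":-12,"tz":0,"wx":0,"wy":0,"wz":0},{"hand":1,"tx":22,"ty":-12,"tz":0,"wx":0,"wy":0,"wz":0},{"hand":1,"tx":22,"ty":-12,"tz":0,"wx":0,"wy":0,"wz":0},{"hand":1,"tx":22,"ty":-12,"tz":0,"wx":0,"wy":0,"wz":0},{"hand":1,"tx":22,"ty":-12,"tz":0,"wx":0,"wy":0,"wz":0},{"hand":1,"tx":22,"ty":-12,"tz":0,"wx":0,"wy":0,"wz":0},{"hand":1,"tx":22,"ty":-12,"tz":0,"wx":0,"wy":0,"wz":0},{"hand":1,"tx":14,"ty":-8,"tz":0,"wx":0,"wy":0,"wz":0},{"hand":1,"tx":6,"ty":-5,"tz":0,"wx":0,"wy":0,"wz":0},{"hand":1,"tx":0,"ty":0,"tz":0,"wx":0,"wy":0,"wz":0},{"hand":1,"tx":0,"ty":0,"tz":0,"wx":0,"wy":0,"wz":0},{"hand":1,"tx":0,"ty":0,"tz":0,"wx":0,"wy":0,"wz":0},{"hand":1,"tx":0,"ty":0,"tz":0,"wx":0,"wy":0,"wz":0}]' >/dev/null
python3 go.py 497.2 17.4 110 77.3
python3 - <<'E'
from workcell import imaging
import cv2,numpy as np
a=[]
for n in('top','side'):
    f=imaging.grab_frame(n); np.savez(f'{n}1.npz',**f); a.append(f['image'][...,::-1])
cv2.imwrite('pics/b1.png',np.vstack([cv2.resize(a[0][110:270,180:440],(780,300)) if 0 else cv2.resize(a[0][110:260,190:440],(500,300)),cv2.resize(a[1][150:330,180:480],(500,300))]))
E
```

```text
t 7.6 p [496.4   2.2 154.4] yaw 77.21 z [ 1.e-03 -5.e-04 -1.e+00] tool mm [15.  -2.6 44.4] wz -0.09 F [-0.2 -0.7 -3.1] gap 19.8 fF 39.45291459560394
```

View pics/b1.png

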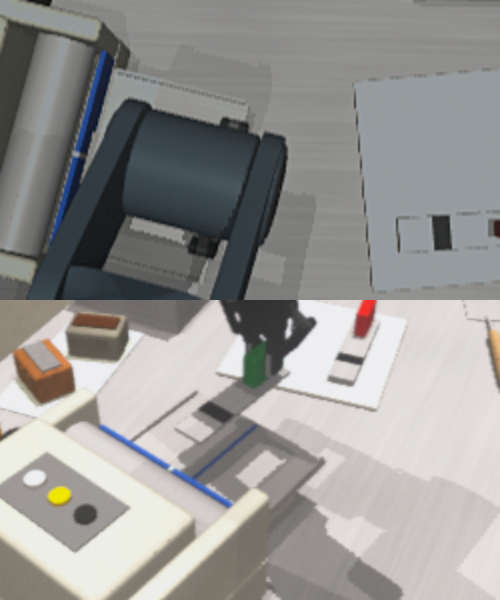

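The side view shows the blade level above the tray mouth, with the band at about (308,234) in full-image pixels. In the top view the arm hides the gauge. I'll cross-check the lateral offset with the side camera.

```bash
python3 - <<'E'
from h import *
s=load('side1.npz'); m=box(col(s,'black'),292,205,325,245)
n,l,st,c=cv2.connectedComponentsWithStats(m.astype(np.uint8)); k=1+np.argmax(st[1:,4]); m=l==k
z=.1544-.0229+.014; r=rect(ray(s,px(m),z)); print('band',c[k],st[k],r,'depth z',np.median(dep(s,m)[:,2]))
s0=load('side0.npz'); L=box(col(s0,'blue'),230,200,340,280)
P=dep(s0,L); v,u=np.nonzero(L&(s0['z_map']>0)); t=P[:,2]<.08
q=ray(s0,np.c_[u,v][t],.070)[:,:2]*1000; q=q[q[:,1]<150]
f=cv2.fitLine(q.astype(np.float32),cv2.DIST_HUBER,0,.1,.01).ravel(); print('line',f,np.degrees(np.arctan2(f[1],f[0])))
d=f[:2]*np.sign(f[1]); e=r[0]-f[2:]; print('band lateral to line (+ = left of heading)',d[0]*e[1]-d[1]*e[0])
ft=load('top0.npz'); print(len(q))
# guard top edges, ray onto z=.115, both views; front-face = minimum along u
u_=np.array([.220,.9755])
for n,F,b in(('top',ft,(205,125,246,250)),('side',s0,(230,200,340,280))):
    g=box(col(F,'blue'),*b); v,uu=np.nonzero(g&(F['z_map']>0)); P=dep(F,g); t=P[:,2]>.111
    a=(ray(F,np.c_[uu,v][t],.115)[:,:2]*1000)@u_; print(n,'along: top slab',np.percentile(a,[2,10,50,90,98]).round(1))
g=box(col(ft,'blue'),205,125,310,250); P=dep(ft,g); a=P[:,:2]@u_*1000; t=(P[:,2]>.075)&(P[:,2]<.105); print('front face along (top depth)',np.percentile(a[t],[10,50,90]).round(1))
v,uu=np.nonzero(box(col(ft,'blue'),235,180,310,212)); print('line far end along',((ray(ft,np.c_[uu,v],.07)[:,:2]*1000)@u_).min())
E
```

```text
band [309.61344538 217.09243697] [300 212  20  12 119] (array([515.9,  88.8]), array([18.1, 38. ]), -13.79) depth z 0.14605933761187373
line [2.1883859e-01 9.7576106e-01 5.1421759e+02 7.9713142e+01] 77.35917
band lateral to line (+ = left of heading) 0.34692524805732194
60
top along: top slab [275.7 276.3 278.9 281.3 281.7]
side along: top slab [278.5 279.  281.3 283.7 284.2]
front face along (top depth) [276.3 276.8 277.3]
line far end along 120.90405639854326
```

```bash
python3 -m creep '[{"hand":1,"tx":3,"ty":-0.7,"tz":8,"wx":0,"wy":0,"wz":0},{"hand":1,"tx":3,"ty":0,"tz":14,"wx":0,"wy":0,"wz":0},{"hand":1,"tx":3,"ty":0,"tz":14,"wx":0,"wy":0,"wz":0},{"hand":1,"tx":3,"ty":0,"tz":12,"wx":0,"wy":0,"wz":0},{"hand":1,"tx":0,"ty":0,"tz":10,"wx":0,"wy":0,"wz":0},{"hand":1,"tx":0,"ty":0,"tz":6,"wx":0,"wy":0,"wz":0},{"hand":1,"tx":0,"ty":0,"tz":2,"wx":0,"wy":0,"wz":0},{"hand":1,"tx":0,"ty":0,"tz":0,"wx":0,"wy":0,"wz":0},{"hand":1,"tx":0,"ty":0,"tz":0,"wx":0,"wy":0,"wz":0},{"hand":1,"tx":0,"ty":0,"tz":0,"wx":0,"wy":0,"wz":0}]' >/dev/null
python3 go.py 497.2 17.4 85 77.3
python3 -m creep '[{"hand":1,"tx":0,"ty":0,"tz":1,"wx":0,"wy":0,"wz":0},{"hand":1,"tx":0,"ty":0,"tz":1,"wx":0,"wy":0,"wz":0},{"hand":1,"tx":0,"ty":0,"tz":0,"wx":0,"wy":0,"wz":0}]' >/dev/null
python3 go.py 497.2 17.4 85 77.3
```

```text
t 8.53 p [498.1  14.9  88.8] yaw 77.26 z [ 1.2e-03 -3.0e-04 -1.0e+00] tool mm [ 2.2 -1.4  3.8] wz -0.04 F [ 0.9 -0.9 -2.9] gap 19.6 fF 39.363917112350464
t 8.78 p [497.6  15.1  86.5] yaw 77.27 z [ 4.e-04 -1.e-04 -1.e+00] tool mm [ 2.2 -0.9  1.5] wz -0.03 F [-1.1 -0.1 -2.9] gap 19.7 fF 39.36856985092163
```

```bash
python3 -m creep '[{"hand":1,"tx":0,"ty":0,"tz":1,"wx":0,"wy":0,"wz":0},{"hand":1,"tx":0,"ty":0,"tz":0,"wx":0,"wy":0,"wz":0},{"hand":1,"tx":0,"ty":0,"tz":0,"wx":0,"wy":0,"wz":0}]' >/dev/null
python3 go.py 497.2 17.4 85 77.3
python3 -m creep '[{"hand":1,"tx":0,"ty":0,"tz":0.7,"wx":0,"wy":0,"wz":0},{"hand":1,"tx":0,"ty":0,"tz":0,"wx":0,"wy":0,"wz":0},{"hand":1,"tx":0,"ty":0,"tz":0,"wx":0,"wy":0,"wz":0}]' >/dev/null
python3 go.py 497.2 17.4 85 77.3
```

```text
t 9.03 p [497.5  15.1  85.3] yaw 77.27 z [-1.e-04  0.e+00 -1.e+00] tool mm [ 2.1 -0.8  0.3] wz -0.03 F [-0.3 -0.2 -2.4] gap 19.5 fF 39.36929941177368
t 9.28 p [497.7  15.1  84.8] yaw 77.27 z [ 3.e-04 -1.e-04 -1.e+00] tool mm [ 2.1 -1.  -0.2] wz -0.03 F [-0.6 -0.5 -1.3] gap 19.4 fF 39.5476895570755
```

Contact with the tray is starting. I'll release briefly so it lies flat, then regrip.

```bash
python3 -m creep '[{"hand":0.65,"tx":0,"ty":0,"tz":0,"wx":0,"wy":0,"wz":0},{"hand":0.65,"tx":0,"ty":0,"tz":0,"wx":0,"wy":0,"wz":0},{"hand":0.65,"tx":0,"ty":0,"tz":0,"wx":0,"wy":0,"wz":0},{"hand":0.65,"tx":0,"ty":0,"tz":0,"wx":0,"wy":0,"wz":0},{"hand":0.72,"tx":0,"ty":0,"tz":0,"wx":0,"wy":0,"wz":0},{"hand":1,"tx":0,"ty":0,"tz":0,"wx":0,"wy":0,"wz":0},{"hand":1,"tx":0,"ty":0,"tz":0,"wx":0,"wy":0,"wz":0},{"hand":1,"tx":0,"ty":0,"tz":0,"wx":0,"wy":0,"wz":0},{"hand":1,"tx":0,"ty":0,"tz":0,"wx":0,"wy":0,"wz":0}]' 25
python3 go.py 497.2 17.4 85 77.3
python3 - <<'E'
from h import *
from workcell import imaging
s=imaging.grab_frame('side'); np.savez('side2.npz',**s); cv2.imwrite('pics/s2.png',cv2.resize(s['image'][180:300,200:400,::-1],(800,480),interpolation=cv2.INTER_CUBIC))
m=box(col(s,'black'),270,205,330,260)
n,l,st,c=cv2.connectedComponentsWithStats(m.astype(np.uint8))
for k in range(1,n):
    if st[k,4]>40: print('band',c[k],st[k],rect(ray(s,px(l==k),.076)))
E
```

```text
t: 10.03
position: [0.4978, 0.0151, 0.0847]
tcp_rot: [[0.22, 0.975, 0.001], [0.975, -0.22, -0.0], [0.0, 0.001, -1.0]]
wrist_force: [0.5, -0.8, 1.5]
finger_gap: 0.0195
finger_force: 25.2
t 10.03 p [497.8  15.1  84.7] yaw 77.27 z [ 5.e-04 -1.e-04 -1.e+00] tool mm [ 2.1 -1.1 -0.3] wz -0.03 F [ 0.5 -0.8  1.5] gap 19.5 fF 25.16627311706543
band [306.43478261 246.46956522] [298 241  18  12 115] (array([517.1, 101.7]), array([17.4, 37.9]), -13.19)
```

View pics/s2.png

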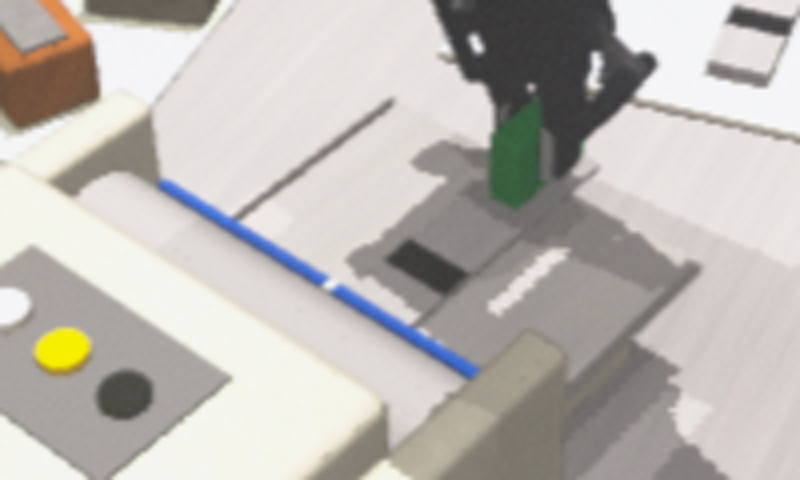

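The gauge lies flat on the tray along the line, band at (306,246) in full-image pixels, short of the guard. About 64 mm to push. I'll do the first 34 mm and check the forces.

```bash
python3 -m creep '[{"hand":1,"tx":2,"ty":0,"tz":0,"wx":0,"wy":0,"wz":0},{"hand":1,"tx":4,"ty":0,"tz":0,"wx":0,"wy":0,"wz":0},{"hand":1,"tx":4,"ty":0,"tz":0,"wx":0,"wy":0,"wz":0},{"hand":1,"tx":4,"ty":0,"tz":0,"wx":0,"wy":0,"wz":0},{"hand":1,"tx":4,"ty":0,"tz":0,"wx":0,"wy":0,"wz":0},{"hand":1,"tx":4,"ty":0,"tz":0,"wx":0,"wy":0,"wz":0},{"hand":1,"tx":4,"ty":0,"tz":0,"wx":0,"wy":0,"wz":0},{"hand":1,"tx":4,"ty":0,"tz":0,"wx":0,"wy":0,"wz":0},{"hand":1,"tx":4,"ty":0,"tz":0,"wx":0,"wy":0,"wz":0},{"hand":1,"tx":0,"ty":0,"tz":0,"wx":0,"wy":0,"wz":0}]' >/dev/null
python3 go.py 511.9 77.6 84.8 77.3
```

```text
t 10.92 p [505.3  49.3  84.7] yaw 77.28 z [ 5.e-04  7.e-04 -1.e+00] tool mm [29.1  0.2 -0.1] wz -0.02 F [-0.7  0.3  3.4] gap 19.7 fF 25.551164746284485
```

```bash
python3 -m creep '[{"hand":1,"tx":3,"ty":0,"tz":0,"wx":0,"wy":0,"wz":0},{"hand":1,"tx":4,"ty":0,"tz":0,"wx":0,"wy":0,"wz":0},{"hand":1,"tx":4,"ty":0,"tz":0,"wx":0,"wy":0,"wz":0},{"hand":1,"tx":4,"ty":0,"tz":0,"wx":0,"wy":0,"wz":0},{"hand":1,"tx":4,"ty":0,"tz":0,"wx":0,"wy":0,"wz":0},{"hand":1,"tx":4,"ty":0,"tz":0,"wx":0,"wy":0,"wz":0},{"hand":1,"tx":4,"ty":0,"tz":0,"wx":0,"wy":0,"wz":0},{"hand":1,"tx":2,"ty":0,"tz":0,"wx":0,"wy":0,"wz":0},{"hand":1,"tx":1,"ty":0,"tz":0,"wx":0,"wy":0,"wz":0},{"hand":1,"tx":0,"ty":0,"tz":0,"wx":0,"wy":0,"wz":0},{"hand":1,"tx":0,"ty":0,"tz":0,"wx":0,"wy":0,"wz":0},{"hand":1,"tx":0,"ty":0,"tz":0,"wx":0,"wy":0,"wz":0}]' >/dev/null
python3 go.py 511.9 77.6 84.8 77.3
```

```text
t 11.92 p [511.8  77.9  84.7] yaw 77.27 z [ 2.e-04  2.e-04 -1.e+00] tool mm [-0.3  0.2 -0.1] wz -0.03 F [-0.2 -2.5  4.7] gap 20.0 fF 25.66223233938217
```

Forces stayed low. Now I'll release, lift straight up and back the hand off for a look.

```bash
python3 -m creep '[{"hand":0.7,"tx":0,"ty":0,"tz":0,"wx":0,"wy":0,"wz":0},{"hand":0.6,"tx":0,"ty":0,"tz":0,"wx":0,"wy":0,"wz":0},{"hand":0.4,"tx":0,"ty":0,"tz":0,"wx":0,"wy":0,"wz":0},{"hand":0.4,"tx":0,"ty":0,"tz":0,"wx":0,"wy":0,"wz":0},{"hand":0.4,"tx":0,"ty":0,"tz":0,"wx":0,"wy":0,"wz":0},{"hand":0.4,"tx":0,"ty":0,"tz":-5,"wx":0,"wy":0,"wz":0},{"hand":0.4,"tx":0,"ty":0,"tz":-15,"wx":0,"wy":0,"wz":0},{"hand":0.4,"tx":0,"ty":0,"tz":-25,"wx":0,"wy":0,"wz":0},{"hand":0.4,"tx":0,"ty":0,"tz":-25,"wx":0,"wy":0,"wz":0},{"hand":0.4,"tx":0,"ty":0,"tz":-25,"wx":0,"wy":0,"wz":0},{"hand":0.4,"tx":-20,"ty":0,"tz":-15,"wx":0,"wy":0,"wz":0},{"hand":0.4,"tx":-25,"ty":0,"tz":0,"wx":0,"wy":0,"wz":0},{"hand":0.4,"tx":-25,"ty":0,"tz":0,"wx":0,"wy":0,"wz":0},{"hand":0.4,"tx":-25,"ty":0,"tz":0,"wx":0,"wy":0,"wz":0},{"hand":0.4,"tx":-25,"ty":0,"tz":0,"wx":0,"wy":0,"wz":0},{"hand":0.4,"tx":-25,"ty":0,"tz":0,"wx":0,"wy":0,"wz":0},{"hand":0.4,"tx":-25,"ty":0,"tz":0,"wx":0,"wy":0,"wz":0},{"hand":0.4,"tx":-25,"ty":0,"tz":0,"wx":0,"wy":0,"wz":0},{"hand":0.4,"tx":-15,"ty":0,"tz":0,"wx":0,"wy":0,"wz":0},{"hand":0.4,"tx":0,"ty":0,"tz":0,"wx":0,"wy":0,"wz":0}]'
python3 - <<'E'
from h import *
from workcell import imaging
s=imaging.grab_frame('side');t=imaging.grab_frame('top'); np.savez('side3.npz',**s); np.savez('top3.npz',**t)
a=cv2.resize(t['image'][130:250,200:350,::-1],(600,300)*1 if 0 else (375,300),interpolation=cv2.INTER_CUBIC); b=cv2.resize(s['image'][180:300,200:400,::-1],(500,300),interpolation=cv2.INTER_CUBIC)
cv2.imwrite('pics/f3.png',np.vstack([cv2.copyMakeBorder(a,0,0,0,125,0),b]))
g=box(col(t,'green'),200,130,400,300); P=dep(t,g); print('top grip',g.sum(),P[:,2].max(),rect(P[P[:,2]>.11]) if (P[:,2]>.11).any() else '')
g=box(col(s,'green'),200,150,420,300); P=dep(s,g); print('side grip',g.sum(),P[:,2].max(),rect(P[P[:,2]>P[:,2].max()-.006]))
E
```

```text
t: 13.58
position: [0.4654, -0.1301, 0.1951]
tcp_rot: [[0.224, 0.975, 0.001], [0.975, -0.224, -0.001], [-0.001, 0.001, -1.0]]
wrist_force: [-0.2, 0.6, 1.0]
finger_gap: 0.0512
finger_force: 0.0
top grip 231 0.1230630616510131 (array([508.2,  76. ]), array([57.6, 17.6]), 77.58)
side grip 164 0.12314298328453921 (array([510.6,  79.5]), array([56. , 16.9]), 77.32)
```

View pics/f3.png

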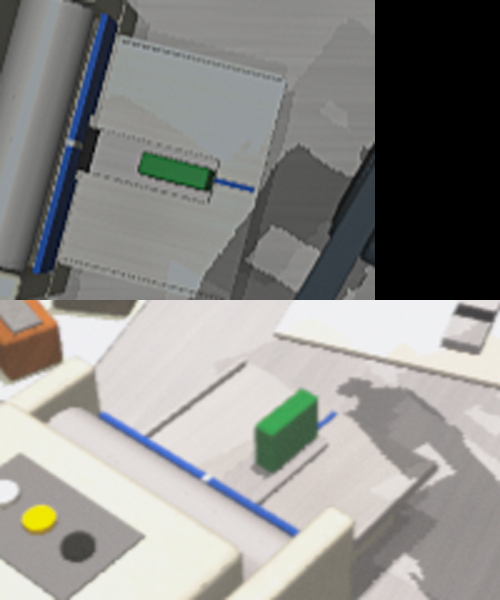

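The top view shows the blade straight through the window, lying flat and parallel to the blue line. The black band is right at the guard, at about (234,190) in full-image pixels. Guard-to-grip distance measures about 90 mm (top) and 89 mm (side), heading 77.4°. The red gauge wasn't touched, and the hand is clear.

```bash
python3 -c "
from workcell import order
print(order.hand_in())"
```

```text
the job is handed in; nothing more can be done
None
```

The green gauge lies flat through the window with the guard's front face over the middle of the black band to within about 2 mm, 2–3 mm left of the tray's centre line; the red gauge was left on the board, and the job was handed in at about 14 s.

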